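# Try the test fixture's cover, free its catch if it is caught, and hold the cover open

## Robot

A 6-joint arm with a two-finger parallel gripper is mounted at the origin on the work surface. World frame = base frame: x ahead of the robot, y to its left, z up, the work surface at z = 0. Lengths are in m, angles in rad, forces in N, time in s.
With the tool pointing down it reaches from about 0.3 to 0.775 m from the base axis. Payload 14.6 kg.
Tool frame: the origin (TCP) lies between the finger pads; the fingertips stand 22 mm ahead of it and the grasp point (between the pads) lies 3 mm ahead of it (ctrl.tip_reach is the distance from the TCP to the fingertips, in m); z points along the fingers, y is the direction in which the jaws open and shut (so a half turn about z gives the same grasp; the last joint's range is limited). The gripper opens to 94 mm and grips with 3 to 60 N. Pads are 16 mm wide; open, the fingers measure 119 mm over their backs; the gripper's body (75 mm by 177 mm) begins 78 mm behind the grasp point.
Start: joints at [-1.204, 0.3, 1.521, -0, 1.321, -0.067], TCP at [0.231, -0.499, 0.227] pointing down, gripper open.
Joint ranges: [-3.03, 3.03], [-0.79, 2.21], [0.23, 2.52], [-1.04, 4.18], [0, 3.07], [-2.55, 2.55]. Speed limits (rad/s): [2.22, 2.22, 2.57, 3.14, 3.14, 3.14].

## Interface

Orientations are given as [roll, pitch, yaw] about the fixed x, y, z axes, in that order (R = Rz(yaw) Ry(pitch) Rx(roll)).
In Python, from station import ctrl gives the robot as it stands. The module is installed in compiled form; this text tells all that it offers.
- The arm moves only by the shell command python3 -m creep 'ROWS' [OPENING] [FORCE]. ROWS is a JSON object of lists of equal length, an entry for each row: "xyz": the shift along the tool's x, y, z in mm, a list of three; "spin": the turn about the tool's z in rad. In form: {"xyz": [[tx, ty, tz], ...], "spin": [spin, ...]}. A call has 1 to 5 rows; each row shifts and turns the commanded pose from where the row before left it, along the tool's axes as they then stand; what a row does not reach is not made up. A row lasts 1/8 s, in which the tool goes at most 62.5 mm and 10.7 degrees, less where a joint would pass 70% of its speed; a pose out of reach is approached as far as the arm can. A call with a gripper value outside its range is refused whole. OPENING is the finger opening in mm, from 0 to 94, set as the call begins (- or left out, the last holds). The fingers move at their own pace and stop on an object; FORCE is the grip in N (left out, the last holds). Time passes only in rows, so rows that do not move let the fingers close. It gives the time, the measured TCP pose, the force and the opening at its end, in the units of the state.
- ctrl.get_obs(): the state, without advancing time (a new reading comes with each control period).
- ctrl.camera(name): name is "side" or "top" or "wrist"; returns the picture (420x560x3 uint8, red, green, blue); there is no depth.
- ctrl.camera_model(name): a dict with "fx", "fy", "cx", "cy" (pixels), "k1" (the pictures are not rectified: a ray, as slopes to the right and down, at radius r is drawn at 1 + k1 r^2 times it, then the intrinsics apply), "R" (3x3) and "t" (3): a world point X has camera coordinates R X + t. Camera axes: x right, y down, z forward; pixel columns grow to the right and rows downward; lengths in m; the calibration is good to about 2 mm. A picture is of the moment at which its call begins: read the wrist's pose just before it. camera_model takes no time and is no camera call; for the wrist camera it gives the pose at the moment of the call.
- ctrl.hand_in(): hands the job in, once; it reports no verdict.
The state is a dict: "time_s": time; "qpos": joint angles; "joint_vel": joint speeds; "tau": joint torques, N m; "ee_pos": TCP position; "eef_rot": TCP orientation; "force": force on the tool from outside, world axes, zero at the start; "moment": the same for the moment, N m; "grip_width": finger opening in m.
Only numpy, scipy, OpenCV 4.12 (cv2) and the standard library are available. Lean on these libraries where they do the work, as an engineer would, in place of code of your own. Each camera call takes 0.05 s, during which the arm holds its last target.

## Task

A tested circuit board has to come out of the bench test fixture: before moving the black catch, take the fixture's see-through cover by its red ball knob and tug it gently up a little to learn whether the catch holds it. If it is caught, do not force it: slide the black catch knob away from the cover until it is free, then go back to the ball. Raise the cover at least halfway to upright and finish while still holding it open with the gripper, motionless (it falls shut if let go), leaving the other things on the bench alone.

Things in the scene. Friction and masses are not known exactly. Their poses are not given: they have to be found in the camera images.
- fixture: Grey steel bench test fixture, fixed to the bench, 200 mm deep (its x), 275 mm wide (its y, from 100 mm left to 175 mm right of its origin) and 80 mm high; origin on the bench under the middle of the cover's bed, x axis pointing from the front (ball side, towards the robot) to the back (hinge side), y to the left, z up. Its start position and yaw vary. The strip of flat deck on its right (-y) carries the catch; a green circuit board lies under the cover.
- cover_hinge (a point): A point on the cover's hinge line, at the back edge, 83 mm above the bench, in the middle of the cover; the hinge line runs along the fixture's y axis, through this point.
- cover (a joint): Angle of the see-through cover with its blue frame (about 192 mm deep, 198 mm wide, 5 mm thick, 0.3 to 0.45 kg): 0 shut, grows as the front edge rises, 1.5 at its stop, near upright. It falls shut from any angle it can reach when let go (about 2 N at the ball lifts it). When the catch holds it, it still rises by about 0.045 to 0.06 rad (10 to 13 mm at the ball) and then stops; if it rises well beyond 0.08 it is not caught. Which it is cannot be seen.
- ball (a point): Centre of the cover's red ball knob, 26 mm across, on a 10 mm thick steel stem that sticks out to the front (fixture's -x) from the middle of the cover's front edge, with nothing below it; the centre lies 30 mm out from the fixture's front face, 222 mm from the hinge line, 83 mm above the bench when shut. Moves with the cover; gripped from its sides along the fixture's y, the ball turns easily between the fingers as the cover rises.
- catch (a joint): Travel of the black catch knob: 0 at home (where it always starts, caught or not), 0.022 m fully drawn, sliding along the fixture's -y (to the right, away from the cover). Stiff, 3 N, stays where it is left. Drawn more than about 12 mm it holds nothing.
- catch_grip (a point): Point to grip on the catch knob, an upright black block 26 mm (fixture's x) by 16 mm (fixture's y), standing 43 mm above the deck; the point is on its middle line, 32 mm above the deck (112 mm above the bench) and 11 mm below the knob's top. It moves with the catch; it starts 24 mm from the right-hand edge of the cover, whose top lies 6 mm above the deck.
- bin: Bystander: open blue plastic bin, 110 x 85 x 55 mm, to the right of the fixture; origin at the middle of its underside. Loose, leave alone.
- tape: Bystander: yellow roll of tape lying flat, 90 mm across, 22 mm high, in front and to the left of the fixture; origin at the middle of its underside. Loose, leave alone.
- adapter: Bystander: black power brick, 90 x 45 x 30 mm, left of the fixture; origin at the middle of its underside. Loose, leave alone.
- driver: Bystander: screwdriver with an orange handle, 180 mm long, lying on the bench further left; origin at bench height on the shaft, 10 mm from the handle's end. Loose, leave alone.

How it is judged:
By the outcome, as a careful person would: the job done as asked, in the order asked, and still so for the second after the job is handed in, while the arm keeps its last pose, push and grip.
It also fails if it takes over 51 s, if anything falls off the work surface, if the arm or the gripper's body presses on something with over 40 N, if the wrist force passes 120 N, or if a joint passes its speed limit or range.

## Working session

There is one attempt and no reset: what is moved stays moved. The work goes in short steps, Python scripts to look and compute and a shell command to move; the robot and the scene stay as the last step left them, time stands still between calls to the robot, and variables do not carry over. Pictures are saved under pics/ and viewed, and the job is handed in when it is done.

```bash
mkdir -p pics; ls
python3 - <<'E'
from station import ctrl
import cv2
o=ctrl.get_obs(); print(o)
for n in ["side","top","wrist"]:
    m=ctrl.camera_model(n); print(n,m)
    cv2.imwrite(f"pics/{n}0.png",ctrl.camera(n)[:,:,::-1])
print(ctrl.tip_reach)
E
```

```text
pics
{'time_s': 0.0, 'qpos': array([-1.20361892e+00,  3.00455828e-01,  1.52158127e+00, -5.66582458e-05,
        1.32068977e+00, -6.65687779e-02]), 'joint_vel': array([ 0.00093917, -0.00037683, -0.00121148,  0.00319115,  0.00140645,
       -0.00119591]), 'tau': array([ 8.67233175e-04, -5.31812954e+01, -3.52737844e+01,  7.08105136e-02,
        2.44845764e-02, -9.45825741e-05]), 'ee_pos': array([ 0.23106567, -0.49884751,  0.22689461]), 'eef_rot': array([-3.14045730e+00, -2.06893966e-05,  4.33760231e-01]), 'force': array([-0.7036344 , -0.84307406,  0.24914083]), 'moment': array([-0.02119554, -0.02005667, -0.03413594]), 'grip_width': 0.09403440808311089}
side {'fx': 413.1883221431299, 'fy': 413.1883221431299, 'cx': 286.978283924693, 'cy': 207.85736085717213, 'k1': -0.10722556946435843, 'R': array([[-0.69124901, -0.72232139, -0.02065465],
       [-0.46025525,  0.46213181, -0.75802328],
       [ 0.5570816 , -0.51447643, -0.65190037]]), 't': array([0.46498979, 0.29836286, 0.8819714 ])}
top {'fx': 399.3655029096605, 'fy': 399.3655029096605, 'cx': 279.9714488922286, 'cy': 214.31607108737015, 'k1': -0.020463664968853226, 'R': array([[ 0.00384234, -0.99994944, -0.0092925 ],
       [-0.99828945, -0.00329351, -0.05837228],
       [ 0.05833872,  0.00950089, -0.99825163]]), 't': array([0.09546775, 0.59531859, 1.04791926])}
wrist {'fx': 354.61846827849166, 'fy': 354.61846827849166, 'cx': 284.1308961245011, 'cy': 200.65450156186716, 'k1': -0.0928808068387682, 'R': array([[ 4.20353841e-01, -9.07360263e-01, -3.19074705e-05],
       [-8.70157293e-01, -4.03128743e-01,  2.83396369e-01],
       [-2.57155467e-01, -1.19098988e-01, -9.59002866e-01]]), 't': array([-0.55015248, -0.02910117,  0.39247964])}
0.022
```

View pics/side0.png

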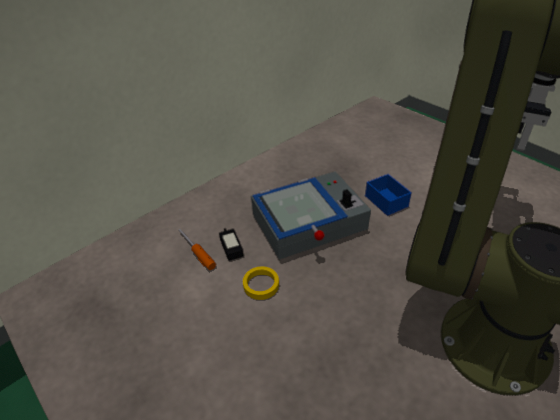

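View pics/top0.png

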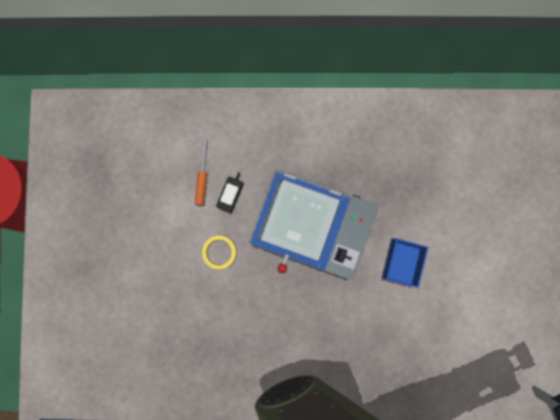

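View pics/wrist0.png

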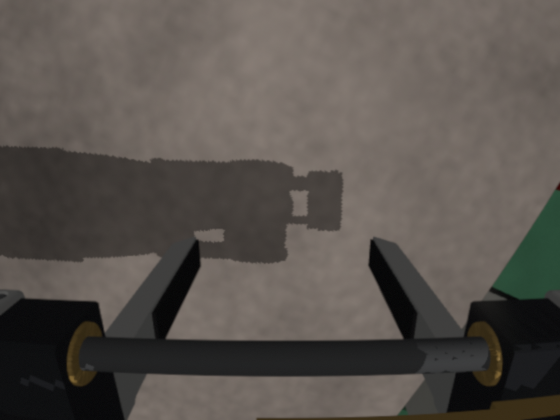

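The side view shows the ball at about (319,235) and the catch knob at (346,198). The top view has the ball at (282,268) and the catch at (342,255), with the fixture turned about -21°. Next I'll triangulate these.

```bash
cat > h.py <<'E'
import numpy as np, cv2
from scipy.optimize import least_squares
from station import ctrl
def proj(m,X):
    c=np.asarray(m["R"])@np.asarray(X)+m["t"]; s=c[:2]/c[2]; s=s*(1+m["k1"]*(s@s))
    return np.array([m["fx"]*s[0]+m["cx"],m["fy"]*s[1]+m["cy"]])
def tri(obs,x0=(.5,0,.08)):
    r=least_squares(lambda X:np.concatenate([proj(m,X)-p for m,p in obs]),x0); return r.x,r.fun
def atz(m,p,z): # pixel -> world at height z
    return least_squares(lambda q:proj(m,[q[0],q[1],z])-p,[.5,0]).x
def red(im):
    h=cv2.cvtColor(im,cv2.COLOR_RGB2HSV); k=((h[...,0]<6)|(h[...,0]>174))&(h[...,1]>150)&(h[...,2]>90)
    n,l,s,c=cv2.connectedComponentsWithStats(k.astype(np.uint8)); return [(s[i,4],c[i].round(1)) for i in range(1,n) if s[i,4]>4]
E
python3 - <<'E'
from h import *
for n,b in [("side",(220,150,420,270)),("top",(230,160,390,290))]:
    im=cv2.imread(f"pics/{n}0.png"); print(n,red(im[:,:,::-1].copy()))
    x0,y0,x1,y1=b; c=cv2.resize(im[y0:y1,x0:x1],None,fx=4,fy=4,interpolation=cv2.INTER_CUBIC) ; cv2.imwrite(f"pics/{n}0z.png",c)
E
```

```text
side [(np.int32(47), array([318.7, 233.3]))]
top [(np.int32(1132), array([  8.8, 188.9])), (np.int32(45), array([282., 268.]))]
```

View pics/side0z.png

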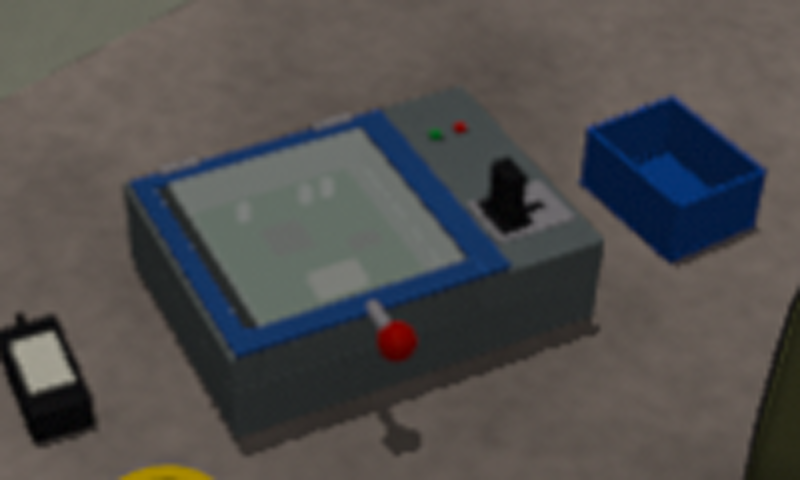

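View pics/top0z.png

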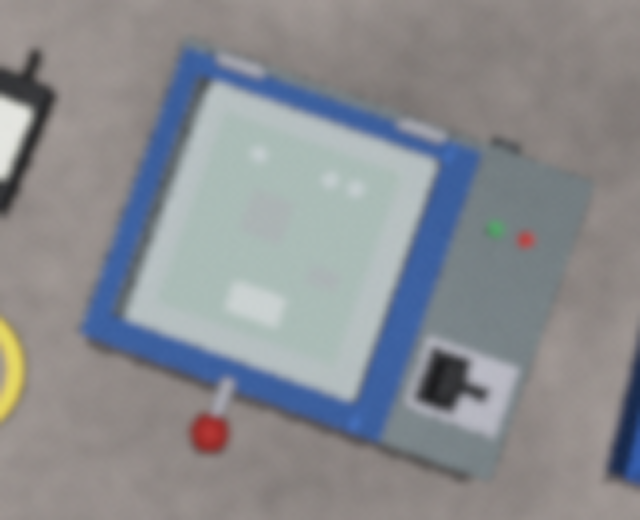

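```bash
cat >> h.py <<'E'
def fx(p): # fixture->world
    def f(P):
        c,s=np.cos(p[2]),np.sin(p[2]); return np.array([p[0]+c*P[0]-s*P[1],p[1]+s*P[0]+c*P[1],P[2]])
    return f
E
python3 - <<'E'
from h import *
T=ctrl.camera_model("top");S=ctrl.camera_model("side")
t=lambda u,v:np.array([(u-1.5)/4+230,(v-1.5)/4+160]); s=lambda u,v:np.array([(u-1.5)/4+220,(v-1.5)/4+150])
print("ball",tri([(T,t(210,433)),(S,s(397,340))]))
print("knob top",tri([(T,t(440,375)),(S,s(508,166))]))
FL,FR,BL,BR=[-.1,.099,.086],[-.1,-.099,.086],[.094,.099,.086],[.094,-.099,.086]
RF,RB=[-.1,-.175,.08],[.1,-.175,.08]; B=[-.13,0,.083]
L=[(T,FL,t(85,335)),(T,FR,t(380,438)),(T,BL,t(188,45)),(T,BR,t(478,152)),(T,RF,t(490,478)),(T,RB,t(592,182)),(T,B,t(210,433)),
(S,FL,s(238,352)),(S,FR,s(508,268)),(S,BL,s(130,183)),(S,BR,s(380,112)),(S,RF,s(601,240)),(S,B,s(397,340))]
r=least_squares(lambda p:np.concatenate([proj(m,fx(p)(P))-q for m,P,q in L]),[.5,0,-.37])
print(r.x,np.degrees(r.x[2]));print(r.fun.reshape(-1,2).round(1))
f=fx(r.x);print("ball",f(B),"hinge",f([.092,0,.083]))
for z in (.123,): print("knob fixed", atz(T,t(440,375),z))
E
```

```text
ball (array([0.45809436, 0.09144153, 0.08256455]), array([-0.13401603, -0.13884511,  0.1952643 , -0.00552248]))
knob top (array([ 0.49379288, -0.04816717,  0.12308279]), array([ 0.78684298,  0.85248408, -1.30518255,  0.09232394]))
[ 0.57989623  0.04752749 -0.34160924] -19.57276767811589
[[-2.1 -0.2]
 [-0.8  1.2]
 [-1.4 -0.5]
 [ 0.5 -0.8]
 [ 0.3  1.4]
 [ 1.  -0.1]
 [ 0.   0.2]
 [-0.7  0.4]
 [ 0.9 -1.5]
 [-1.  -1.5]
 [-0.6 -1.9]
 [ 1.8 -0.9]
 [ 0.5 -0.1]]
ball [0.45740805 0.09107798 0.083     ] hinge [0.66658018 0.01670714 0.083     ]
knob fixed [ 0.49581215 -0.04630849]
```

```bash
cat >> h.py <<'E'
def rows(goal,yaw,n):
    o=ctrl.get_obs(); p=o["ee_pos"]; y=o["eef_rot"][2]; d=(np.array(goal)-p)/n*1000; sp=-((yaw-y))/n
    for i in range(n):
        a=y-sp*i; print([round(float(v),1) for v in (d[0]*np.cos(a)+d[1]*np.sin(a), d[0]*np.sin(a)-d[1]*np.cos(a), -d[2])],round(float(sp),4))
E
python3 -c "
from h import *
rows([.458,.091,.2],-.342,11)"
```

```text
[41.3, -40.0, 2.5] 0.0705
[38.3, -42.8, 2.5] 0.0705
[35.2, -45.4, 2.5] 0.0705
[31.9, -47.8, 2.5] 0.0705
[28.5, -49.9, 2.5] 0.0705
[24.9, -51.8, 2.5] 0.0705
[21.2, -53.4, 2.5] 0.0705
[17.4, -54.8, 2.5] 0.0705
[13.5, -55.9, 2.5] 0.0705
[9.5, -56.7, 2.5] 0.0705
[5.5, -57.2, 2.5] 0.0705
```

```bash
python3 -m creep '{"xyz":[[41,-40,2],[38,-43,2],[35,-45,2],[32,-48,2],[28,-50,2]],"spin":[0.07,0.07,0.07,0.07,0.07]}' 60
```

```text
time_s: 0.78
ee_pos: [0.333, -0.2293, 0.2174]
eef_rot: [3.142, -0.0, 0.081]
force: [1.4, -0.0, 0.3]
grip_width: 0.0604
```

```bash
python3 -m creep '{"xyz":[[25,-52,2],[21,-53,2],[17,-55,2],[13,-56,2],[9,-57,2]],"spin":[0.07,0.07,0.07,0.07,0.07]}'; python3 -c "
from h import *
rows([.458,.091,.2],-.342,2)"
```

```text
time_s: 1.4
ee_pos: [0.4339, 0.0402, 0.2075]
eef_rot: [-3.142, -0.0, -0.268]
force: [0.7, -1.2, 0.4]
grip_width: 0.0603
[4.9, -27.7, 3.7] 0.0368
[3.9, -27.9, 3.7] 0.0368
```

```bash
python3 - <<'E'
from h import *
m=ctrl.camera_model("wrist");im=ctrl.camera("wrist");cv2.imwrite("pics/w1.png",im[:,:,::-1]);np.savez("w1.npz",**m);print(red(im))
E
python3 -m creep '{"xyz":[[5,-28,4],[4,-28,4],[0,0,0]],"spin":[0.037,0.037,0]}'
python3 - <<'E'
from h import *
m=ctrl.camera_model("wrist");im=ctrl.camera("wrist");cv2.imwrite("pics/w2.png",im[:,:,::-1]);np.savez("w2.npz",**m);print(red(im))
E
```

```text
[(np.int32(477), array([210.8, 186.3]))]
time_s: 1.82
ee_pos: [0.4579, 0.0904, 0.1989]
eef_rot: [3.141, 0.001, -0.338]
force: [-0.8, -0.3, -0.7]
grip_width: 0.0598
[(np.int32(321), array([282.4, 196.2]))]
```

View pics/w1.png

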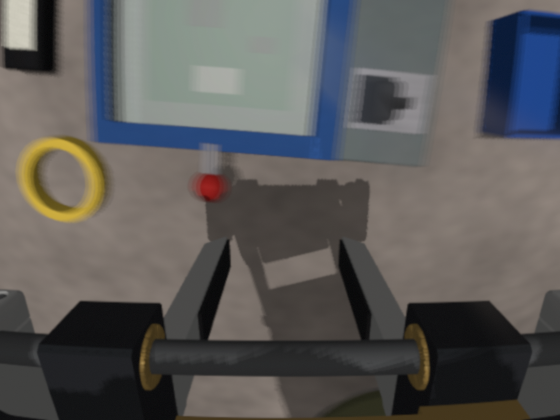

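View pics/w2.png

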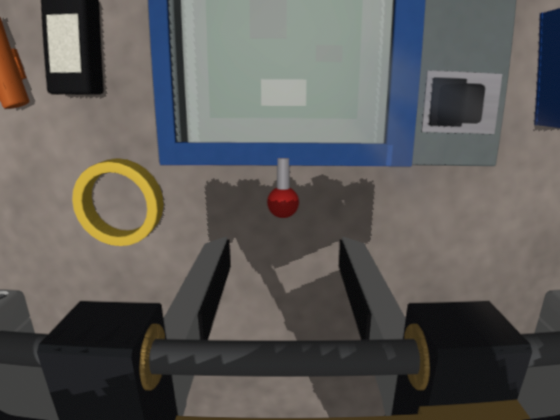

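The wrist view has the ball at (283,201) and the fixture's front edge level, so the yaw is aligned. The catch knob is near (450,102).

Run:
```python
from h import *
W=dict(np.load("w2.npz"));T=ctrl.camera_model("top");S=ctrl.camera_model("side")
print("ball z.083",atz(W,[283,201.3],.083), tri([(W,[283,201.3]),(T,[282.1,267.9]),(S,[318.9,234.6])]))
a,b=atz(W,[165,164],.086),atz(W,[410,165],.086); d=a-b; print("yaw",np.arctan2(-d[0],d[1]), np.linalg.norm(d))
im=cv2.imread("pics/w2.png")[50:150,400:520]; cv2.imwrite("pics/w2z.png",cv2.resize(im,None,fx=6,fy=6,interpolation=cv2.INTER_CUBIC))
f=fx([.5799,.0475,-.3416])
for n in "12": print(proj(dict(np.load(f"w{n}.npz")),[.4575,.091,.083]))
```

```text
ball z.083 [0.46015078 0.09048249] (array([0.45930992, 0.09074303, 0.08065008]), array([ 0.04759875,  0.21176713,  0.17622237, -0.71059911, -0.01796949,
        0.18676271]))
yaw -0.3423906379564293 0.1914529624898692
[217.03485175 190.08806185]
[283.48819814 204.47443342]
```

View pics/w2z.png

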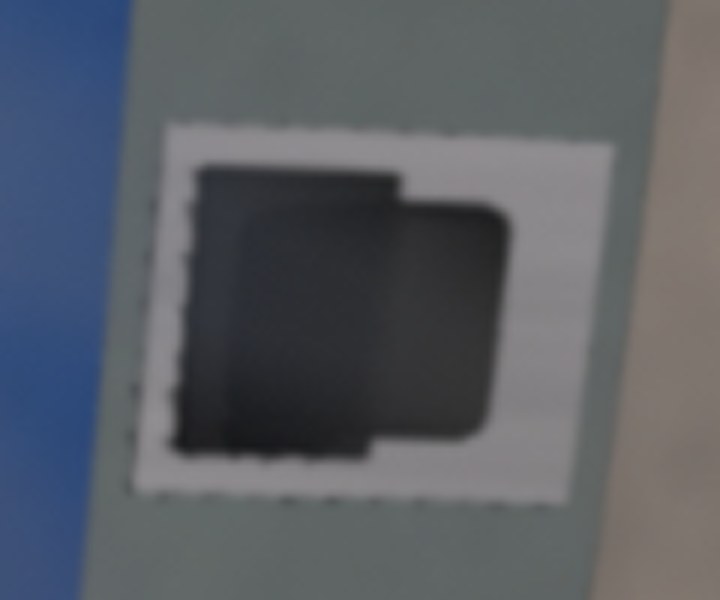

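```bash
python3 - <<'E'
from h import *
W=dict(np.load("w2.npz"));T=ctrl.camera_model("top");S=ctrl.camera_model("side")
print("knobtop",atz(W,[472.4,103.3],.123), tri([(W,[472.4,103.3]),(T,[339.6,253.4]),(S,[346.6,191.1])]))
E
python3 -m creep '{"xyz":[[1,0,35],[0,0,35],[0,0,28],[0,0,15],[0,0,0]],"spin":[0.003,0,0,0,0]}'
```

```text
knobtop [ 0.4933865  -0.05323929] (array([ 0.49399232, -0.05127617,  0.12600388]), array([-0.68469819,  0.15369672,  2.29129422,  0.79886722, -0.50882658,
       -1.28484964]))
time_s: 2.5
ee_pos: [0.4586, 0.0886, 0.0863]
eef_rot: [3.141, 0.001, -0.343]
force: [0.3, -0.1, 1.1]
grip_width: 0.0604
```

```bash
python3 -m creep '{"xyz":[[0,-2,0],[0,0,0],[0,0,0],[0,0,0]],"spin":[0,0,0,0]}' 20 15
python3 - <<'E'
from h import *
im=ctrl.camera("wrist");cv2.imwrite("pics/w3.png",im[:,:,::-1]);print(ctrl.get_obs()["force"])
E
```

```text
time_s: 3.0
ee_pos: [0.4597, 0.0912, 0.0867]
eef_rot: [-3.141, -0.0, -0.343]
force: [0.2, 3.3, 1.2]
grip_width: 0.0248
[-0.12451992  2.30054987  0.80470184]
```

View pics/w3.png

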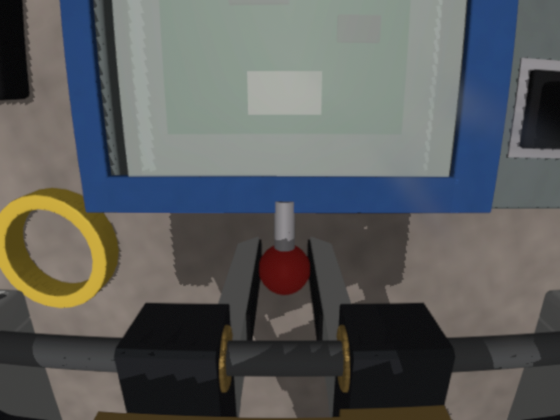

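The ball at (284,268) is held between the pads with an opening of 24.8 mm. I'll tug gently in small steps.

```bash
python3 -m creep '{"xyz":[[0,0,-2],[0,0,-2],[0,0,-2],[0,0,0]],"spin":[0,0,0,0]}';python3 -m creep '{"xyz":[[0,0,-2],[0,0,-1],[0,0,0]],"spin":[0,0,0]}'
```

```text
time_s: 3.55
ee_pos: [0.4598, 0.0911, 0.0927]
eef_rot: [-3.141, -0.0, -0.343]
force: [3.0, 3.7, -1.7]
grip_width: 0.0249
time_s: 3.92
ee_pos: [0.4598, 0.0911, 0.0956]
eef_rot: [-3.141, -0.001, -0.343]
force: [3.5, 4.3, -2.2]
grip_width: 0.0248
```

```bash
python3 -m creep '{"xyz":[[0,0,-1],[0,0,-1],[0,0,0]],"spin":[0,0,0]}';python3 -m creep '{"xyz":[[0,0,-1],[0,0,0]],"spin":[0,0]}';python3 -m creep '{"xyz":[[0,0,-1],[0,0,0]],"spin":[0,0]}'
```

```text
time_s: 4.3
ee_pos: [0.4599, 0.0911, 0.0976]
eef_rot: [-3.141, -0.001, -0.343]
force: [4.2, 2.9, -1.9]
grip_width: 0.0248
time_s: 4.55
ee_pos: [0.46, 0.0911, 0.0987]
eef_rot: [-3.141, -0.001, -0.343]
force: [4.6, 4.4, -2.1]
grip_width: 0.0251
time_s: 4.8
ee_pos: [0.46, 0.0911, 0.0997]
eef_rot: [-3.141, -0.001, -0.343]
force: [5.3, 4.1, -1.7]
grip_width: 0.025
```

```bash
python3 -m creep '{"xyz":[[1,0,-1],[0,0,0]],"spin":[0,0]}';python3 -m creep '{"xyz":[[0,0,-1],[0,0,0]],"spin":[0,0]}';python3 -m creep '{"xyz":[[0,0,-1],[0,0,-1],[0,0,0]],"spin":[0,0,0]}'
python3 - <<'E'
from h import *
for n in ("wrist","side"):
    im=ctrl.camera(n);cv2.imwrite(f"pics/{n}4.png",im[:,:,::-1])
    if n=="side": cv2.imwrite("pics/side4z.png",cv2.resize(im[150:270,220:420,::-1],None,fx=4,fy=4,interpolation=cv2.INTER_CUBIC))
E
```

```text
time_s: 5.05
ee_pos: [0.4601, 0.091, 0.1003]
eef_rot: [-3.141, 0.001, -0.343]
force: [0.0, 6.7, -1.7]
grip_width: 0.0249
time_s: 5.3
ee_pos: [0.4601, 0.091, 0.1012]
eef_rot: [-3.141, 0.001, -0.343]
force: [2.0, 5.1, -3.7]
grip_width: 0.0251
time_s: 5.68
ee_pos: [0.4603, 0.091, 0.1033]
eef_rot: [-3.141, 0.001, -0.343]
force: [0.9, 6.3, -3.3]
grip_width: 0.0251
```

View pics/wrist4.png

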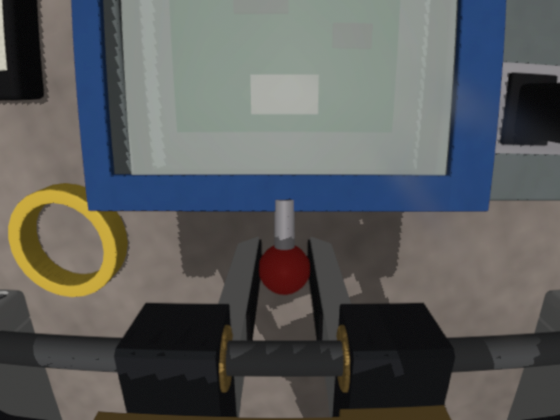

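View pics/side4z.png

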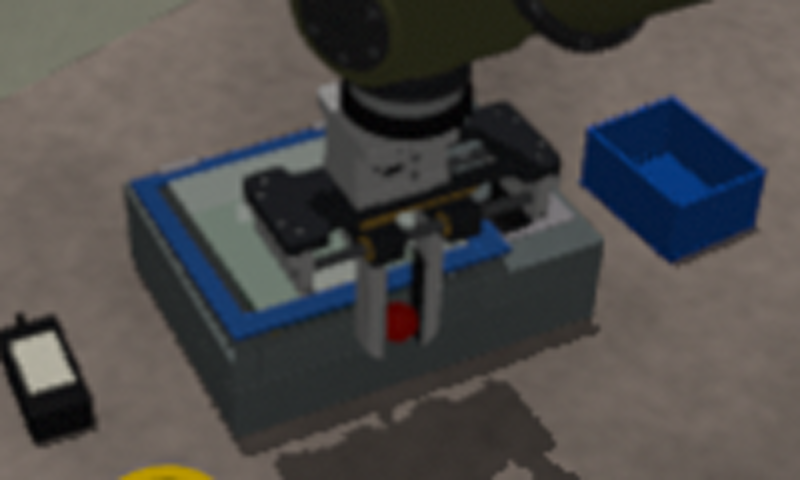

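At 16.6 mm of rise the ball sits at the same wrist pixel (284,268), so it hasn't slipped. The downward force is about 3 N, and the side view shows the cover raised. I'll go on slightly to pass 0.08 rad clearly.

```bash
python3 -m creep '{"xyz":[[0,0,-2],[0,0,0]],"spin":[0,0]}';python3 -m creep '{"xyz":[[0,0,-2],[0,0,0]],"spin":[0,0]}';python3 -m creep '{"xyz":[[1,0,-2],[0,0,-2],[0,0,0]],"spin":[0,0,0]}'; python3 -m creep '{"xyz":[[0,0,-2],[0,0,-2],[0,0,-2],[0,0,0]],"spin":[0,0,0,0]}'
python3 - <<'E'
from h import *
for n in ("wrist","side"):
    im=ctrl.camera(n);cv2.imwrite(f"pics/{n}5.png",im[:,:,::-1])
    if n=="side": cv2.imwrite("pics/side5z.png",cv2.resize(im[150:270,220:420,::-1],None,fx=4,fy=4,interpolation=cv2.INTER_CUBIC))
E
```

```text
time_s: 6.02
ee_pos: [0.4604, 0.0909, 0.1054]
eef_rot: [-3.141, 0.0, -0.343]
force: [2.8, 5.8, -3.1]
grip_width: 0.0252
time_s: 6.28
ee_pos: [0.4606, 0.0909, 0.1075]
eef_rot: [-3.141, -0.0, -0.343]
force: [2.4, 4.7, -1.6]
grip_width: 0.025
time_s: 6.65
ee_pos: [0.4611, 0.0907, 0.1113]
eef_rot: [-3.141, 0.001, -0.343]
force: [0.4, 6.3, -2.3]
grip_width: 0.025
time_s: 7.15
ee_pos: [0.4617, 0.0905, 0.1176]
eef_rot: [-3.141, -0.001, -0.343]
force: [3.4, 3.8, -2.6]
grip_width: 0.0247
```

View pics/wrist5.png

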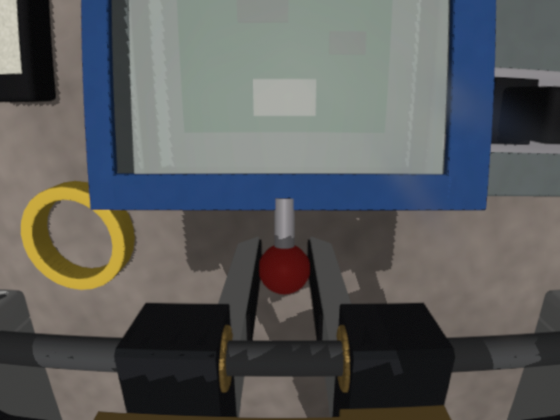

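View pics/side5z.png

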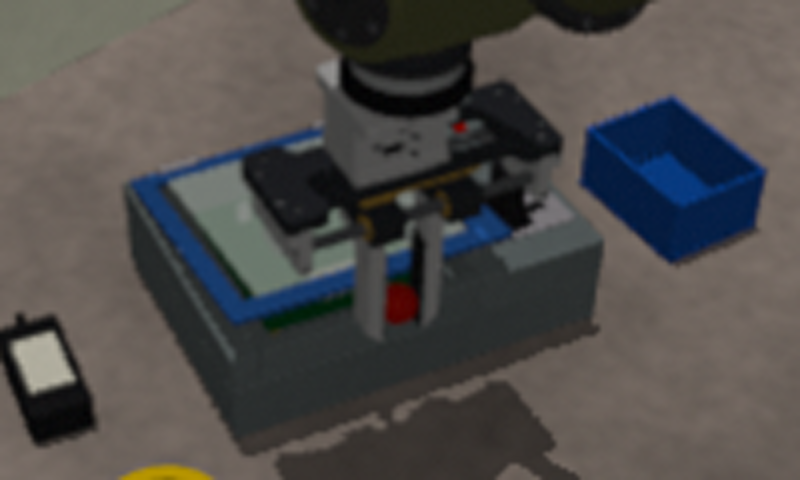

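The rise is now 31 mm (about 0.14 rad) at a steady 2–3 N, and the green board edge shows under the cover. So the cover isn't caught and the catch can stay as it is. Next I'll plan the lift along the arc.

Run:
```python
import numpy as np
t=np.linspace(.14,1.05,15); x=222*(1-np.cos(t)); z=222*np.sin(t); print(np.c_[t[1:],np.diff(x),-np.diff(z)].round(2))
```

```text
[[  0.2    2.48 -14.21]
 [  0.27   3.39 -14.02]
 [  0.34   4.3  -13.77]
 [  0.4    5.18 -13.46]
 [  0.46   6.05 -13.1 ]
 [  0.53   6.89 -12.68]
 [  0.6    7.69 -12.2 ]
 [  0.66   8.47 -11.68]
 [  0.72   9.21 -11.1 ]
 [  0.79   9.91 -10.48]
 [  0.86  10.57  -9.82]
 [  0.92  11.19  -9.11]
 [  0.98  11.76  -8.36]
 [  1.05  12.27  -7.58]]
```

```bash
python3 -m creep '{"xyz":[[2.5,0,-14],[3.4,0,-14],[4.3,0,-14],[5.2,0,-13.5],[0,0,0]],"spin":[0,0,0,0,0]}' - 20
```

```text
time_s: 7.88
ee_pos: [0.4759, 0.0853, 0.1733]
eef_rot: [-3.141, -0.0, -0.343]
force: [0.7, 7.1, -2.1]
grip_width: 0.0247
```

```bash
python3 -m creep '{"xyz":[[6,-0.5,-13],[7,0,-12.7],[7.7,0,-12.2],[8.5,0,-11.7],[0,0,0]],"spin":[0,0,0,0,0]}'
python3 - <<'E'
from h import *
im=ctrl.camera("wrist");cv2.imwrite("pics/w6.png",im[:,:,::-1]);print(red(im))
E
```

```text
time_s: 8.5
ee_pos: [0.5042, 0.0753, 0.2233]
eef_rot: [-3.142, -0.001, -0.344]
force: [-3.1, -0.3, -0.6]
grip_width: 0.0247
[(np.int32(114), array([464. ,  37.3])), (np.int32(90), array([284.5, 272.4]))]
```

View pics/w6.png

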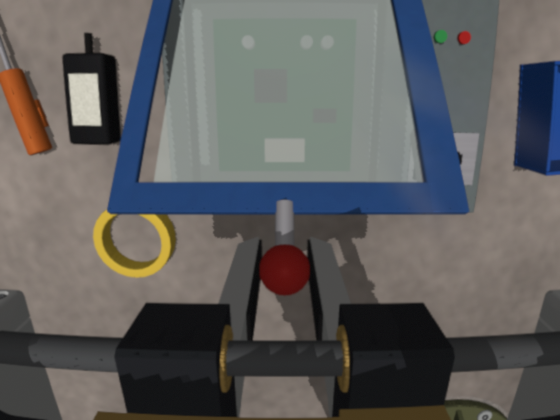

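The ball at (284,270) is still well held and the cover is at about 0.66 rad. Forces are small, so I'll continue.

```bash
python3 -m creep '{"xyz":[[9.2,0,-11],[10,0,-10.5],[10.5,0,-10],[11,0,-9],[0,0,0]],"spin":[0,0,0,0,0]}'; python3 -m creep '{"xyz":[[12,0,-8.3],[12,0,-7.6],[0,0,0],[0,0,0]],"spin":[0,0,0,0]}';  python3 - <<'E'
from h import *
o=ctrl.get_obs();print(o["joint_vel"].round(3),o["qpos"].round(2),np.arcsin((o["ee_pos"][2]-.0867)/.222))
for n in ("wrist","side"):
    im=ctrl.camera(n);cv2.imwrite(f"pics/{n}7.png",im[:,:,::-1]);print(red(im))
    if n=="side": cv2.imwrite("pics/side7z.png",cv2.resize(im[130:280,200:420,::-1],None,fx=3,fy=3,interpolation=cv2.INTER_CUBIC))
E
```

```text
time_s: 9.18
ee_pos: [0.5423, 0.0617, 0.2632]
eef_rot: [3.141, -0.0, -0.344]
force: [-3.0, -1.6, 0.3]
grip_width: 0.0249
time_s: 9.68
ee_pos: [0.5639, 0.054, 0.2785]
eef_rot: [3.141, 0.001, -0.343]
force: [-2.2, -3.7, 0.1]
grip_width: 0.0251
[ 0.    -0.001  0.001  0.001 -0.002 -0.002] [ 0.03  0.3   1.4  -0.    1.44  1.95] 1.0430114768920107
[(np.int32(63), array([430.7, 113. ])), (np.int32(687), array([284.3, 275.8]))]
[]
```

View pics/wrist7.png

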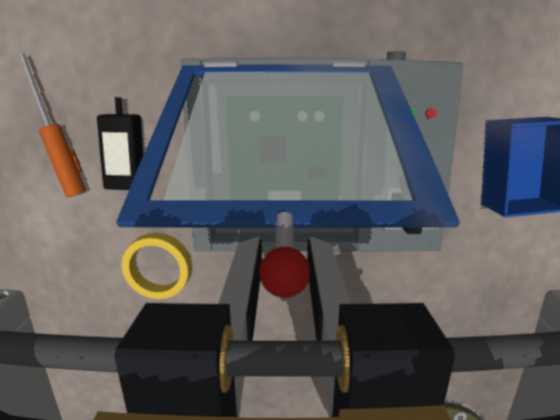

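View pics/side7z.png

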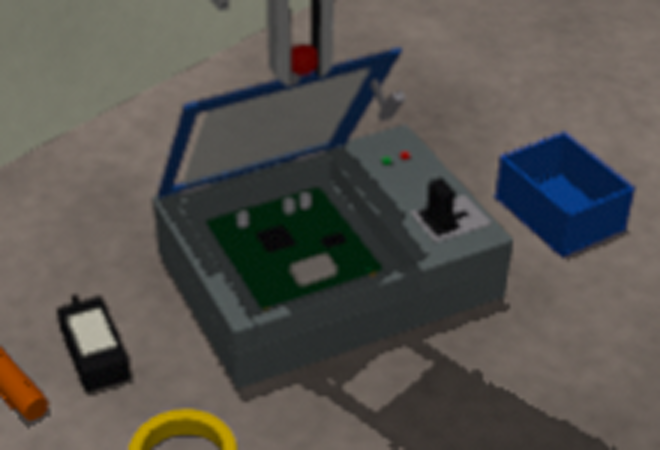

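The cover stands open at about 1.04 rad. The ball is still between the pads at (285,272), and the bystanders and catch look untouched. I'll check that it holds still, then hand in.

```bash
python3 -m creep '{"xyz":[[0,0,0],[0,0,0],[0,0,0],[0,0,0]],"spin":[0,0,0,0]}'
python3 - <<'E'
from h import *
print(red(ctrl.camera("wrist")),ctrl.get_obs()["joint_vel"].round(3)); ctrl.hand_in()
E
```

```text
time_s: 10.28
ee_pos: [0.5641, 0.054, 0.2786]
eef_rot: [3.141, 0.001, -0.343]
force: [-3.0, -5.2, -0.8]
grip_width: 0.0248
[(np.int32(65), array([430.7, 113.1])), (np.int32(683), array([284.4, 275.9]))] [-0.002 -0.     0.    -0.     0.001 -0.001]
the job is handed in; nothing more can be done
```

The cover is open at about 1.04 rad, roughly 70% of its travel, and I handed the job in with the gripper still holding the ball.

- **Tug test:** I took the red ball from its sides and tugged it up in 1–2 mm steps. It rose past 31 mm (about 0.14 rad) at a steady 2–3 N, so the catch was not holding it and I left the catch alone.
- **Final state:** I then raised the cover along its arc. In the last checks the opening was 24.8 mm, the ball stayed at the same pixel, joint speeds were about zero and the force was under about 7 N.
- **Surroundings:** In the last pictures the catch, bin, tape, adapter and driver looked unmoved; I judged this by eye, not by measurement.
- **Time:** The job was handed in about 10 s into the 51 s allowed.
- **Disagreements:** The wrist view placed the ball about 2 mm from the two fixed views, which is within the calibration. A sideways force of up to 7 N built up partway through the lift, so I shifted the gripper 0.5 mm to relieve it. It read about 5 N the other way at the last check.

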